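# Weigh a model aircraft's tail in flight attitude

### The job

The model fuselage stands on the weighing board with its main wheels chocked, its tailwheel down and a spring balance already hooked into the lifting eye on its back. Take the black knob of the weighing stand's sliding arm, raise the tail until the fuselage is level (tail tip at the scriber point) and keep it level, within about 3 degrees, for a good six seconds so that the balance can be read; it is top-heavy on the soft spring and must not tip over towards its nose rest. Then lower the tail gently back onto its tailwheel and let go of the knob; touch neither the model nor the balance, and leave the things around the board where they are.

Things in the scene. Friction and masses are not known exactly. Their poses are not given: they have to be found in the camera images.
- board: Plywood weighing board, 280 x 760 x 12 mm, fixed on the bench; carries the model and the stand. Origin on the bench under its width's middle; y runs along the fuselage from nose to tail, x from the knob towards the stand's post, z up. The post (steel, 18 mm thick, 400 mm tall) stands at x +105, y +80 mm, beyond the fuselage. All other points of the model and stand lie in its frame as told below.
- axle (a point): Middle of the main-wheel axle about which the model pitches; fixed, at x 0, y -160, z 48 mm of the board. Wheels 72 mm across, chocked. Axle damping 0.18 N m s/rad, dry friction 0.0015 N m. Nominal: the model weighs 1.75 kg, its centre of mass 8 mm behind and 75 mm above this point when level (up to 5 mm further fore or aft by hidden masses), moment of inertia about it 0.072 kg m2.
- fuselage (a joint): Pitch of the model about the axle, rad. 0: tailwheel on the board (start); grows as the tail rises; 0.16: level; 0.32: stop, nose on its rest. Grey fuselage 585 mm long, 88 mm thick, motor on its nose. Top-heavy on the soft spring, it has no stable balance near level: with the arm held still it runs away to either stop, e-fold in about 0.65 s. Dropped, it falls at up to 3 rad/s.
- knob (a point): Middle of the gripping height of the black upright cylindrical knob on the robot-side end of the sliding arm: 29 mm in diameter, its top 21 mm above this point, the arm's upper face 30 mm below it. It stands 105 mm to the robot's side of the fuselage's centreline, 219 mm above the bench at the start, and moves up and down with the arm.
- carrier (a joint): Height of the stand's sliding arm above its start, m (range -0.010 to 0.170, up positive). The arm is 14 mm wide, 12 mm thick, 0.15 kg, is guided straight up and down on the post and stays where it is left by 4 N of friction (damping 4 N s/m). Arm height = balance stretch + rise of the eye (about 0.24 m per rad of pitch).
- hook (a joint): Stretch of the spring balance, m: 0 at the start, grows as its hook rod is drawn down out of the tube, at most 0.160. Pull on the eye, nearly upright = 14 N/m x stretch, less the rod's own weight of 0.2 N. The tailwheel lifts off at a stretch of about 0.11 (0.08 to 0.14); at level it needs only about 0.055 (0.03 to 0.085, by the hidden masses).
- balance: The spring balance's clear tube, 18 mm thick and 145 mm long, upright in the arm over the fuselage, 105 mm from the knob, reaching 90 mm above the arm; it swings freely fore and aft in the arm. Origin on its trunnion in the arm.
- eye (a point): Centre of the steel lifting eye on the fuselage's back, where the hook pulls; 240 mm behind and 107 mm above the axle when level.
- tail_tip (a point): Rear tip of the fuselage on its centreline: 420 mm behind and 75 mm above the axle when level, then 123 mm above the bench and 8 mm before the point of the scribing block's horizontal steel scriber, which stands behind the tail as the mark for level.
- tape_roll: Roll of blue masking tape, 90 mm across, 24 mm tall, lying beside the board; leave it. Origin under its centre.
- glue: Glue bottle, 40 mm across, 85 mm tall, standing beside the board; leave it. Origin under its centre.
- paint_jar: Paint jar, 48 mm across, 50 mm tall, standing beside the board; leave it. Origin under its centre.

How it is judged:
On the way, in this order (a step that is already met when the one before it is completed fails the run):
1. fuselage level within 0.06 rad, kept for 6 s (value of joint fuselage between 0.1 and 0.22 rad), for 6 s.
2. tailwheel back on the board (value of joint fuselage below 0.02 rad), for 0.3 s.
At the end, for the whole second after the job is handed in: after the fuselage was kept level (pitch 0.16 within 0.06 rad) for 6 s without a break, the tailwheel is back on the board (pitch under 0.02 rad) and at rest (under 0.05 rad/s), the knob is released, and tape roll, glue and jar are within 30 mm of where they were (value of joint fuselage below 0.02 rad and velocity of joint fuselage between -0.05 and 0.05 rad/s and distance of each of tape_roll, glue, paint_jar from where it was at the start of the episode below 0.03 m); the robot touches nothing.
It fails at once if the model tips over towards its nose rest (pitch above 0.28 rad) (value of joint fuselage above 0.28 rad).
It fails at once if the tail is dropped or slammed down (faster than 0.6 rad/s) (velocity of joint fuselage below -0.6 rad/s).
It fails at once if the robot touches the model (more than 1 N) (contact force between any of the fingers, the arm and fuselage above 1 N).
It fails at once if the robot touches the spring balance (more than 1 N) (contact force between any of the fingers, the arm and balance above 1 N).
It fails at once if a thing beside the board is pushed away or tipped (distance of any of tape_roll, glue, paint_jar from where it was at the start of the episode above 0.03 m or angle between any of glue, paint_jar's own z axis and vertical above 0.5 rad).
It also fails if it takes over 67 s, if anything falls off the work surface, if the arm or the gripper's body presses on something with over 40 N, if the wrist force passes 120 N, or if a joint passes its speed limit or range.

### The arm

A 6-joint arm with a two-finger parallel gripper is mounted at the origin on the work surface. World frame = base frame: x ahead of the robot, y to its left, z up, the work surface at z = 0. Lengths are in m, angles in rad, forces in N, time in s.
With the tool pointing down it reaches from about 0.275 to 0.75 m from the base axis. Payload 10.2 kg.
Tool frame: the origin (TCP) lies between the finger pads; the fingertips stand 17 mm ahead of it and the grasp point (between the pads) lies 2 mm behind it; z points along the fingers, y is the line along which they close (so a half turn about z gives the same grasp; the last joint's range is limited). The gripper opens to 88 mm and grips with 3 to 60 N. Pads are 18 mm wide; open, the fingers measure 123 mm over their backs; the gripper's body (75 mm by 187 mm) begins 45 mm behind the grasp point.
Start: joints at [1.018, 0.313, 1.498, -0, 1.331, -0.223], TCP at [0.17, 0.497, 0.218] pointing down, gripper open.
Joint ranges: [-2.94, 2.94], [-0.97, 2.17], [0.19, 2.56], [-1.23, 4.37], [0.02, 3.11], [-2.88, 2.88]. Speed limits (rad/s): [2.39, 2.39, 3.01, 3.14, 3.14, 3.14].

### API

Orientations are given as [roll, pitch, yaw] about the fixed x, y, z axes, in that order (R = Rz(yaw) Ry(pitch) Rx(roll)).
In Python, from workcell import monitor, get_image, close_job gives the robot as it stands.
- The arm moves only by the tool jog_arm, never from a script. Its argument "plan" is text: rows parted by semicolons, each of 7 numbers parted by spaces: the shift along the world's x, y, z in mm, then the turn, a rotation vector about the world's x, y, z in rad, then the closure, from 0 (fully open) to 1 (shut). A call has 1 to 12 rows; each row is the pose to reach, as a shift and turn from the pose commanded when the call began; what a row does not reach only later rows make up. A row lasts 1/10 s, in which the tool goes at most 50 mm and 8.59 degrees, less where a joint would pass 70% of its speed; a pose out of reach is approached as far as the arm can. A call with a gripper value outside its range is refused whole. The fingers move at their own pace and stop on an object; the grip force is fixed at half the most. Time passes only in rows, so rows that repeat a pose let the fingers close. It gives the time, the measured TCP pose, the force, the opening and the grip force at its end, in the units of the state.
- monitor.read_state(): the state, without advancing time (a new reading comes with each control period).
- get_image(name): name is "scene" or "top" or "wrist"; returns a dict with "image" (480x640x3 uint8, blue, green, red), "fx", "fy", "cx", "cy" (pixels), "eye" and "orientation" of the camera in the world. Camera axes: x right, y up, looking along -z (the intrinsics and any distortion apply to the point x, -y, -z); pixel columns grow to the right and rows downward; lengths in m; the calibration is good to about 2 mm. The wrist camera is an equidistant fisheye: a pixel r from the principal point sees the ray r / f radians off the axis. A picture is of the moment at which its call begins. There is no depth.
- close_job(): hands the job in; it is judged then, once.
The state is a dict: "time": time; "joints": joint angles; "joint_vel": joint speeds; "tau": joint torques, N m; "ee_pos": TCP position; "eef_rot": TCP orientation; "ft_force": force on the tool from outside, world axes, zero at the start; "moment": the same for the moment, N m; "opening": finger opening in m; "finger_force": force on a finger pad.
Only numpy, scipy, OpenCV 4.12 (cv2) and the standard library are available. Lean on these libraries where they do the work, as an engineer would, in place of code of your own. Each camera call takes 0.05 s, during which the arm holds its last target. There are 200 camera calls.

## Working session

There is one attempt and no reset: what is moved stays moved. The work goes in short steps, Python scripts to look and compute and a tool call to move; the robot and the scene stay as the last step left them, time stands still between calls to the robot, and variables do not carry over. Pictures are saved under pics/ and viewed, at most 10 in all, crops included, and the job is handed in when it is done.

Besides the shell and the picture viewer there is one more tool, called after ">>>" as a command line: name --argument value ..., lists and objects as JSON in quotes. jog_arm: Moves the arm, as the interface text tells. Its arguments: {"type":"object","properties":{"plan":{"type":"string"}},"required":["plan"]}

```bash
mkdir -p pics; python3 - <<'E'
from workcell import monitor,get_image
import cv2
for n in ("scene","top"):
    g=get_image(n); cv2.imwrite(f"pics/{n}0.png",g["image"]); print(n,{k:v for k,v in g.items() if k!="image"})
print(monitor.read_state())
E
ls
```

```text
scene {'fx': 554.6824027482365, 'fy': 554.6824027482365, 'cx': 311.7250550943546, 'cy': 235.60579132936573, 'eye': array([1.10026863, 0.59223157, 0.83740863]), 'orientation': array([0.89622032, 0.00692165, 2.38419373])}
top {'fx': 564.070620530236, 'fy': 564.070620530236, 'cx': 314.9095968879144, 'cy': 245.57810053469058, 'eye': array([ 0.36235813, -0.05268556,  1.23546493]), 'orientation': array([ 0.16516752,  0.03116068, -1.58753579])}
{'time': 0.1, 'joints': array([ 1.01759766e+00,  3.13367394e-01,  1.49831805e+00, -3.43911463e-05,
        1.33098249e+00, -2.23410037e-01]), 'joint_vel': array([ 0.00043807, -0.00031704, -0.00285614,  0.00164659, -0.00144752,
        0.00038291]), 'tau': array([ 2.15913198e-03, -4.02815115e+01, -2.52645653e+01,  6.95023639e-02,
        3.42635543e-02, -8.18873741e-05]), 'ee_pos': array([0.16992085, 0.49650202, 0.21704816]), 'eef_rot': array([-3.14053670e+00, -2.05665856e-04,  2.81181210e+00]), 'ft_force': array([-0.37635   ,  0.22290528,  0.51446998]), 'moment': array([-0.06262822, -0.02350271,  0.03897022]), 'finger_force': 0.0, 'opening': 0.08801392876224938}
pics
```

View pics/scene0.png

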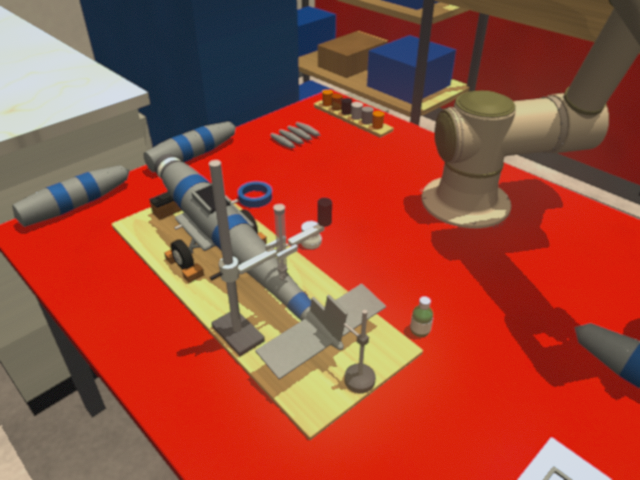

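View pics/top0.png

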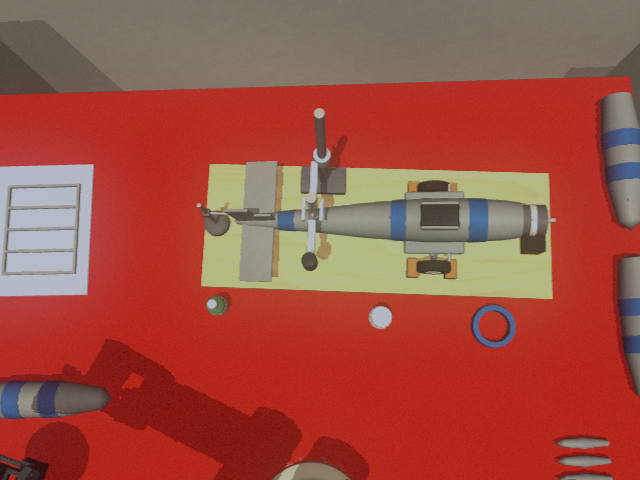

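The scene view shows the knob at about (325,203), the tail's blue band at (297,300) and the fin at (328,320). The top view shows the knob at (309,261) and the board corners at about (209,164), (549,173), (552,298) and (202,287). The tail points to world +y.

```bash
cat > cam.py <<'E'
import numpy as np,cv2
from scipy.spatial.transform import Rotation as Ro
class Cam:
    def __init__(s,g):
        s.K=np.array([[g["fx"],0,g["cx"]],[0,g["fy"],g["cy"]],[0,0,1.]]);s.e=np.array(g["eye"]);s.R=Ro.from_euler("xyz",g["orientation"]).as_matrix()@np.diag([1,-1,-1.])
    def proj(s,P):
        q=(np.asarray(P)-s.e)@s.R@s.K.T; return q[...,:2]/q[...,2:]
    def ray(s,p):
        p=np.asarray(p,float);return np.c_[p,np.ones(len(p))]@np.linalg.inv(s.K).T@s.R.T
    def onplane(s,p,n,c):
        d=s.ray(p);return s.e+d*((c-s.e@n)/(d@n))[:,None]
E
python3 - <<'E'
from cam import *
from workcell import get_image
g=get_image("top");T=Cam(g);S_=get_image("scene");S=Cam(S_)
im=g["image"].astype(int)
m=((im[...,1]>150)&(im[...,2]>150)&(im[...,0]<im[...,1]-25)).astype(np.uint8)
m=cv2.morphologyEx(m,cv2.MORPH_OPEN,np.ones((3,3)))
n,l,st,_=cv2.connectedComponentsWithStats(m)
pts=np.argwhere((m>0)&np.isin(l,[i for i in range(1,n) if st[i,4]>300]))[:,::-1].astype(float)
print(pts.min(0),pts.max(0))
W=T.onplane(pts,np.array([0,0,1.]),.012)[:,:2].astype(np.float32)
r=cv2.minAreaRect(W);print("rect",r)
C=T.onplane([[209,164],[549,173],[552,298],[202,287]],np.array([0,0,1.]),.012);print(C,C.mean(0))
print("knob top",T.onplane([[309.5,262]],np.array([0,0,1.]),.240), "scene", S.onplane([[325,202]],np.array([0,0,1.]),.240))
E
```

```text
[201. 164.] [551. 298.]
rect ((0.6011779308319092, -0.1517963707447052), (0.7575243711471558, 0.27812132239341736), 86.80282592773438)
[[ 0.75982775  0.21916815  0.012     ]
 [ 0.71881767 -0.54015943  0.012     ]
 [ 0.44224417 -0.52320579  0.012     ]
 [ 0.48059097  0.23057024  0.012     ]] [ 0.60037014 -0.15340671  0.012     ]
knob top [[ 0.49941473 -0.01430089  0.24      ]] scene [[ 0.50323751 -0.00918111  0.24      ]]
```

```bash
python3 -c "
import cv2
a=cv2.imread('pics/scene0.png')[180:400,220:420];b=cv2.imread('pics/top0.png')[215:315,260:360]
a=cv2.resize(a,None,fx=2.5,fy=2.5,interpolation=2);b=cv2.resize(b,None,fx=3,fy=3)
cv2.imwrite('pics/c.png',cv2.hconcat([a[:,:500],cv2.copyMakeBorder(b,0,250,0,0,0)]))"
```

```text
(no output)
```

View pics/c.png

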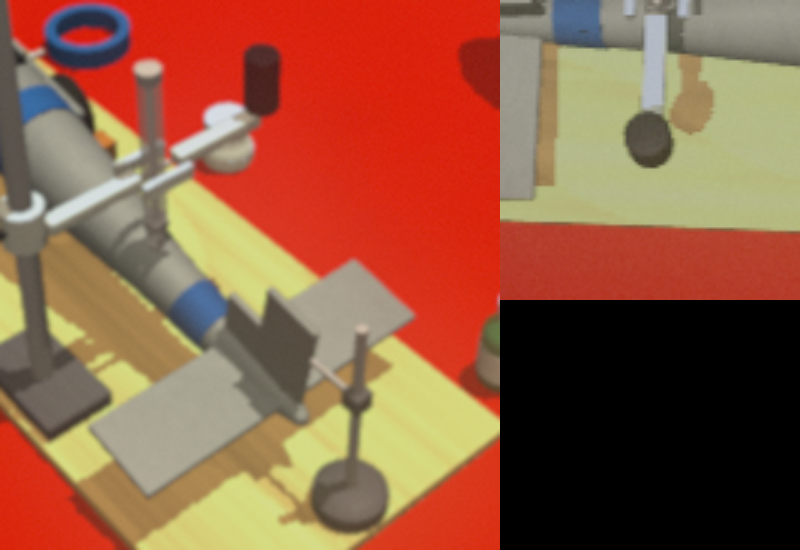

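>>> jog_arm --plan "0 0 45 0 0 0 0; 10 -15 90 0 0 0 0; 40 -55 105 0 0 0.05 0; 75 -105 105 0 0 0.1 0; 105 -150 105 0 0 0.15 0; 135 -195 105 0 0 0.2 0; 165 -240 105 0 0 0.274 0; 195 -285 105 0 0 0.274 0; 220 -330 105 0 0 0.274 0; 250 -375 105 0 0 0.274 0; 280 -420 105 0 0 0.274 0; 305 -460 105 0 0 0.274 0"

```text
time: 1.4
ee_pos: [0.4562, 0.0652, 0.3226]
eef_rot: [3.141, 0.0, 3.085]
ft_force: [1.3, 1.5, -0.3]
opening: 0.0879
finger_force: 0.0
```

>>> jog_arm --plan "15 -25 0 0 0 0 0; 28 -49 0 0 0 0 0; 28 -49 0 0 0 0 0; 28 -49 0 0 0 0 0"

```text
time: 1.8
ee_pos: [0.4834, 0.0183, 0.3223]
eef_rot: [3.141, -0.001, 3.085]
ft_force: [0.3, 0.2, -1.1]
opening: 0.0883
finger_force: 0.0
```

```bash
python3 - <<'E'
from cam import *
from workcell import get_image,monitor
s=monitor.read_state();print(s["time"],s["ee_pos"],s["eef_rot"],s["joints"])
w=get_image("wrist");cv2.imwrite("pics/w.png",w["image"]);print({k:v for k,v in w.items() if k!="image"})
g=get_image("scene");cv2.imwrite("pics/s1.png",g["image"])
S=Cam(g)
xb=np.array([.9985,-.055,0]);yb=np.array([.055,.9985,0]);c=np.array([.6008,-.1525,0])
P=S.onplane([[341,346]],xb,xb@c)[0];print("tail",P,"y-origin shift",(P-c)@yb-.2666)
k=np.array([.503,-.012,0]);print("knob shift",(k-c)@yb-.08,(k-c)@xb)
# predicted wrist pixel of knob top
f=w["fx"];R=Ro.from_euler("xyz",w["orientation"]).as_matrix()
d=(np.array([.503,-.012,.240])-w["eye"])@R;v=np.array([d[0],-d[1],-d[2]])
th=np.arctan2(np.hypot(v[0],v[1]),v[2]);print("pred knob px",np.array([w["cx"],w["cy"]])+f*th*v[:2]/np.hypot(v[0],v[1]))
E
```

```text
1.8 [0.48338637 0.01829043 0.32227543] [ 3.14124926e+00 -6.80088344e-04  3.08507966e+00] [-2.05117668e-01  1.66209174e-01  1.41415702e+00  2.38923879e-04
  1.56194989e+00 -1.71940309e+00]
{'fx': 371.64829954431775, 'fy': 371.64829954431775, 'cx': 318.5949545819382, 'cy': 242.48192935719146, 'eye': array([0.39931921, 0.02287644, 0.48942946]), 'orientation': array([-3.30544636e-01, -9.68449545e-04,  1.51379131e+00])}
tail [0.61747228 0.15017767 0.06153796] y-origin shift 0.036540630285736786
knob shift 0.05491025000000001 -0.1053808
pred knob px [278.7044458 268.2640887]
```

View pics/w.png

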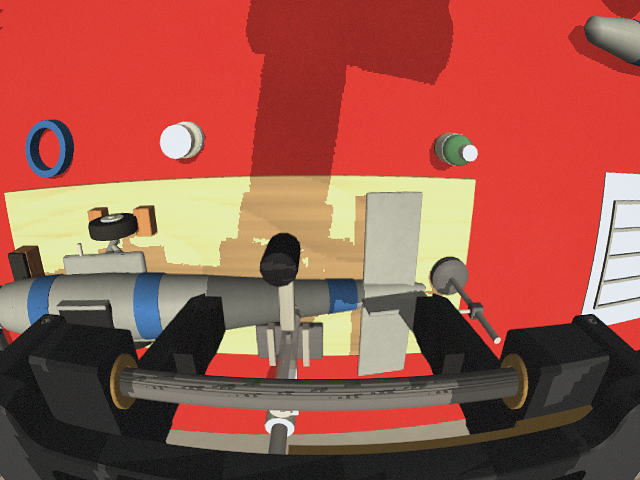

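View pics/s1.png

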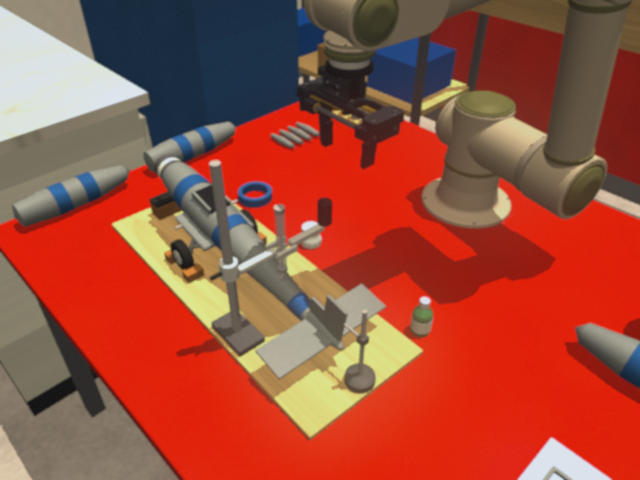

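The wrist view puts the knob's top face at (279,268), which matches the predicted (278.7,268.3). In the scene view the gripper is clear of the tail. Next I'll check the board origin.

```bash
python3 - <<'E'
from cam import *
from workcell import get_image
gs={n:get_image(n) for n in("scene","top")}
out=gs["scene"]["image"].copy();o2=gs["top"]["image"].copy()
xb=np.array([.9985,-.055,0]);yb=np.array([.055,.9985,0]);c=np.array([.6008,-.1525,0])
def rot(b,h,t):
    p=t-.16;return -.160+b*np.cos(p)-h*np.sin(p), .048+h*np.cos(p)+b*np.sin(p)
for sh,col in((.055,(0,255,0)),(.037,(255,0,255))):
    o=c+sh*yb
    B=lambda x,y,z:o+x*xb+y*yb+np.array([0,0,z])
    pts=[B(-.07,-.16,.048),B(.07,-.16,.048),B(0,*rot(.42,.075,0)),B(0,*rot(.24,.107,0)),B(.105,.08,.412),B(0,.268,.123)]
    for im,n in((out,"scene"),(o2,"top")):
        for p in Cam(gs[n]).proj(np.array(pts)): cv2.circle(im,tuple(np.round(p).astype(int)),2,col,-1)
cv2.imwrite("pics/d.png",cv2.hconcat([cv2.resize(out[150:400,140:400],None,fx=1.7,fy=1.7),cv2.resize(o2[80:330,190:460],None,fx=1.3,fy=1.7)]))
E
```

```text
(no output)
```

View pics/d.png

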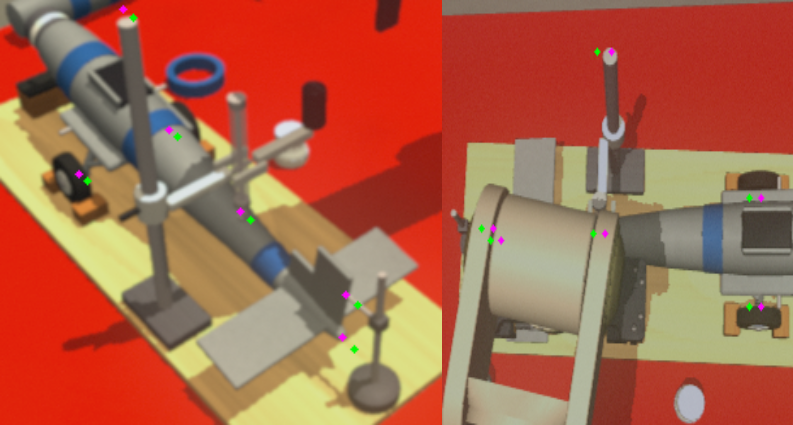

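The magenta dots (origin shift 0.037) match the post top, wheel hub, tail tip and eye. Next I'll align over the knob.

>>> jog_arm --plan "19 -30 0 0 0 0 0; 19 -30 0 0 0 0 0; 19 -30 0 0 0 0 0"

```text
time: 2.3
ee_pos: [0.5024, -0.0114, 0.3224]
eef_rot: [3.141, -0.0, 3.086]
ft_force: [-0.4, 0.4, -0.2]
opening: 0.0883
finger_force: 0.0
```

>>> jog_arm --plan "0 0 -45 0 0 0 0; 0 0 -85 0 0 0 0; 0 0 -105 0 0 0 0; 0 0 -105 0 0 0 0; 0 0 -105 0 0 0 0.3; 0 0 -105 0 0 0 0.5; 0 0 -105 0 0 0 0.7; 0 0 -105 0 0 0 1; 0 0 -105 0 0 0 1; 0 0 -105 0 0 0 1; 0 0 -105 0 0 0 1; 0 0 -105 0 0 0 1"

```text
time: 3.5
ee_pos: [0.5025, -0.0126, 0.2176]
eef_rot: [-3.14, 0.0, 3.086]
ft_force: [-1.0, -4.2, -1.2]
opening: 0.0265
finger_force: 30.2
```

```bash
cat > ctl.py <<'E'
import sys,pickle,os
from cam import *
from scipy.optimize import least_squares
MG,h,I,c,k=1.75*9.81,.075,.072,.18,14.
def step(th,w,u,d,dt=.01):
    p=th-.16; z=.24*np.sin(p)+.107*np.cos(p)-(.24*np.sin(-.16)+.107*np.cos(.16))
    s=np.clip(u-z,0,.16); F=k*s-.2
    T=F*(.24*np.cos(p)-.107*np.sin(p))-MG*(d*np.cos(p)-h*np.sin(p))-c*w-.0015*np.tanh(w/.005)
    w=w+dt*T/I; th=th+dt*w
    hit=th<=0
    return np.where(hit,0,th),np.where(hit,np.maximum(w,0),w)
TAU=.05
def mpc(th,w,d,uc,ua,goal,tc,n=20,m=10):
    tt=np.arange(1,n*m+1)*.1/m; ref=goal+(th-goal)*np.exp(-tt/tc)
    def sim(V):                       # V: (B,n) row targets
        B=len(V);t=np.full(B,th);ww=np.full(B,w);a=np.full(B,ua);o=[]
        P=np.c_[np.full(B,uc),V]
        for i in range(n*m):
            r,f=divmod(i,m);tg=P[:,r]+(P[:,r+1]-P[:,r])*(f+1)/m
            a=a+(tg-a)*(.1/m)/TAU; t,ww=step(t,ww,a,d,.1/m);o.append(t)
        D=np.diff(P,axis=1);DD=np.diff(np.c_[np.zeros(B),D],axis=1)
        o=np.array(o).T
        return np.hstack([(o-ref)/.02/3,D/.01*.5,DD/.006*.7,(o[:,-1:]-ref[-1])/.005,ww[:,None]/.02]),o
    def jac(v):
        e=1e-4;R=sim(np.r_[v[None],v+e*np.eye(n)])[0];return ((R[1:]-R[0])/e).T
    r=least_squares(lambda v:sim(v[None])[0][0],np.full(n,uc),jac,bounds=(-.01,.165),max_nfev=25)
    return r.x,sim(r.x[None])[1][0]
# ---- vision
o=np.array([.6008,-.1525,0])+.037*np.array([.055,.9985,0]);xb=np.array([.9985,-.055,0]);yb=np.array([.055,.9985,0])
ax=o-.16*yb+np.array([0,0,.048])
poly=np.array([(170,300),(205,276),(232,296),(268,290),(318,337),(305,418),(205,348)])/2.5+[220,180]
def init(g):
    C=Cam(g);m=np.zeros((480,640),np.uint8);cv2.fillPoly(m,[np.round(poly).astype(int)],1)
    px=np.argwhere(m)[:,::-1].astype(float);im=cv2.GaussianBlur(g["image"],(3,3),0).astype(np.float32)
    P=C.onplane(px,xb,xb@o)-ax
    return dict(b=P@yb,z=P[:,2],v=im[m>0])
def pitch(g,r):
    C=Cam(g);im=cv2.GaussianBlur(g["image"],(3,3),0).astype(np.float32)
    def sc(t):
        b=r["b"]*np.cos(t)-r["z"]*np.sin(t);z=r["z"]*np.cos(t)+r["b"]*np.sin(t)
        q=C.proj(ax+b[:,None]*yb+z[:,None]*np.array([0,0,1.])).astype(np.float32)
        v=cv2.remap(im,q[:,:1],q[:,1:],cv2.INTER_LINEAR)[:,0]
        return -np.minimum(np.abs(v-r["v"]),60).mean()
    ts=np.arange(-.02,.34,.004);s=[sc(t) for t in ts];i=int(np.argmax(s))
    tf=np.arange(ts[i]-.005,ts[i]+.0051,.0005);s=np.array([sc(t) for t in tf]);j=np.argmax(s)
    lo,hi=max(j-5,0),min(j+6,len(tf));q=np.polyfit(tf[lo:hi]-tf[j],s[lo:hi],2)
    x=tf[j]-(q[1]/2/q[0] if q[0]<0 else 0)
    return float(np.clip(x,tf[0],tf[-1])),float(s.max())
def main():
    from workcell import monitor,get_image
    goal=float(sys.argv[1]);tc=float(sys.argv[2]);rows=[float(x)/1e3 for x in sys.argv[3:]]
    rng=np.random.default_rng()
    if not os.path.exists("st.pkl"):
        N=4000;s=dict(ref=init(get_image("scene")),th=np.zeros(N),w=np.zeros(N),d=rng.uniform(.002,.014,N),uc=0.,ua=0.,z0=monitor.read_state()["ee_pos"][2])
    else: s=pickle.load(open("st.pkl","rb"))
    def adv(path):                     # path: row targets every .01 s
        for tg in path:
            s["ua"]+=(tg-s["ua"])*.01/TAU
            s["th"],s["w"]=step(s["th"],s["w"]+rng.normal(0,.004,len(s["w"]))*(s["th"]>0),s["ua"],s["d"])
    def meas():
        g=get_image("scene");x,q=pitch(g,s["ref"])
        L=np.exp(-.5*((s["th"]-x)/.003)**2)+1e-9;i=rng.choice(len(L),len(L),p=L/L.sum())
        for a in("th","w","d"): s[a]=s[a][i]
        s["d"]=s["d"]+rng.normal(0,.0001,len(i));print("meas %.4f q%.1f"%(x,q),end="  ")
    b=s["uc"]
    for r in rows:
        adv(np.linspace(s["uc"],b+r,11)[1:]);s["uc"]=b+r
    st=monitor.read_state();print("t",st["time"],"u cmd %.4f mod %.4f act %.4f"%(s["uc"],s["ua"],st["ee_pos"][2]-s["z0"]),"ft",np.round(st["ft_force"],1))
    for _ in range(2): meas();adv([s["uc"]]*5)
    M=[s[a].mean() for a in("th","w","d")];print("\nest th %.4f w %.4f d %.4f sd"%tuple(M),[round(float(s[a].std()),4) for a in("th","w","d")])
    pickle.dump(s,open("st.pkl","wb"))
    v,tr=mpc(*M,s["uc"],s["ua"],goal,tc)
    print("rows mm",np.round((v-s["uc"])*1e3,1)[:12]);print("pred",np.round(tr[9::20],3))
if __name__=="__main__": main()
E
rm -f st.pkl; time python3 ctl.py 0.16 0.8
python3 - <<'E'
# offline loop test with wrong plant
import ctl,numpy as np
for D in(.004,.008,.013):
    th=w=0.;uc=ua=.075;d=D+.0005;H=[]
    for cyc in range(24):
        v,_=ctl.mpc(th+np.random.normal(0,.002),w+np.random.normal(0,.02),d,uc,ua,.16,.8)
        for tgt in list(v[:5])+[None]:
            a0=uc; uc=uc if tgt is None else round(tgt,3)
            for i in range(10):
                ua+=(a0+(uc-a0)*(i+1)/10-ua)*.2; th,w=ctl.step(th,w,ua,D)
        H.append(round(float(th),3))
    print(D,H)
E
```

```text
t 3.55 u cmd 0.0000 mod 0.0000 act 0.0000 ft [-0.9 -4.2 -0.5]
meas -0.0000 q-0.3  meas -0.0000 q-0.3  
est th 0.0000 w 0.0000 d 0.0080 sd [0.0, 0.0, 0.0034]
rows mm [0. 0. 0. 0. 0. 0. 0. 0. 0. 0. 0. 0.]
pred [0. 0. 0. 0. 0. 0. 0. 0. 0. 0.]
0.004 [0.0, 0.0, 0.0, 0.0, 0.0, 0.0, 0.0, 0.0, 0.0, 0.0, 0.0, 0.0, 0.0, 0.0, 0.0, 0.0, 0.0, 0.0, 0.0, 0.0, 0.0, 0.0, 0.0, 0.0]
0.008 [0.0, 0.0, 0.0, 0.0, 0.0, 0.0, 0.0, 0.0, 0.0, 0.0, 0.0, 0.0, 0.0, 0.0, 0.0, 0.0, 0.0, 0.0, 0.0, 0.0, 0.0, 0.0, 0.0, 0.0]
0.013 [0.0, 0.0, 0.0, 0.0, 0.0, 0.0, 0.0, 0.0, 0.0, 0.0, 0.0, 0.0, 0.0, 0.0, 0.0, 0.0, 0.0, 0.0, 0.0, 0.0, 0.0, 0.0, 0.0, 0.0]
real	0m5.798s
user	0m1.876s
sys	0m0.512s
```

```bash
python3 - <<'E'
import ctl,numpy as np
for D in(.004,.008,.013):
    ul=(ctl.MG*(D*np.cos(.16)+.075*np.sin(.16))/(.24*np.cos(.16)+.107*np.sin(.16))+.2)/14+.006
    th,w=.03,.05;uc=ua=ul;d=D+.0004;H=[]
    for cyc in range(20):
        g=.16 if cyc<13 else max(0.16-.04*(cyc-12),0)
        v,_=ctl.mpc(th+np.random.normal(0,.002),w+np.random.normal(0,.02),d,uc,ua,g,.8)
        for tgt in list(v[:5])+[None]:
            a0=uc; uc=uc if tgt is None else round(tgt,3)
            for i in range(10):
                ua+=(a0+(uc-a0)*(i+1)/10-ua)*.2; th,w=ctl.step(th,w,ua,D)
        H.append(round(float(th),3))
    print(D,round(ul,3),H)
E
```

```text
0.004 0.097 [0.107, 0.136, 0.141, 0.167, 0.196, 0.203, 0.187, 0.202, 0.199, 0.181, 0.187, 0.176, 0.184, 0.178, 0.138, 0.104, 0.07, 0.044, 0.027, 0.023]
0.008 0.116 [0.117, 0.157, 0.171, 0.176, 0.165, 0.168, 0.169, 0.173, 0.187, 0.19, 0.178, 0.183, 0.194, 0.178, 0.148, 0.116, 0.069, 0.044, 0.046, 0.035]
0.013 0.14 [0.119, 0.159, 0.16, 0.177, 0.186, 0.183, 0.184, 0.188, 0.19, 0.194, 0.172, 0.178, 0.196, 0.171, 0.134, 0.098, 0.051, 0.041, 0.021, 0.007]
```

>>> jog_arm --plan "0 0 5 0 0 0 1; 0 0 11 0 0 0 1; 0 0 18 0 0 0 1; 0 0 25 0 0 0 1; 0 0 32 0 0 0 1; 0 0 39 0 0 0 1; 0 0 46 0 0 0 1; 0 0 53 0 0 0 1; 0 0 60 0 0 0 1; 0 0 66 0 0 0 1; 0 0 71 0 0 0 1; 0 0 75 0 0 0 1"

```text
time: 4.85
ee_pos: [0.5025, -0.0125, 0.2917]
eef_rot: [-3.14, -0.001, 3.085]
ft_force: [2.3, -5.6, -7.5]
opening: 0.0254
finger_force: 30.0
```

```bash
python3 ctl.py .16 .8 5 11 18 25 32 39 46 53 60 66 71 75
```

```text
t 4.85 u cmd 0.0750 mod 0.0734 act 0.0742 ft [ 2.3 -5.6 -7.5]
meas -0.0001 q-3.0  meas -0.0001 q-3.1  
est th 0.0000 w 0.0000 d 0.0079 sd [0.0, 0.0, 0.0034]
rows mm [0. 0. 0. 0. 0. 0. 0. 0. 0. 0. 0. 0.]
pred [0. 0. 0. 0. 0. 0. 0. 0. 0. 0.]
```

>>> jog_arm --plan "0 0 3 0 0 0 1; 0 0 6 0 0 0 1; 0 0 9 0 0 0 1; 0 0 10 0 0 0 1; 0 0 10 0 0 0 1; 0 0 10 0 0 0 1"

```text
time: 5.55
ee_pos: [0.5025, -0.0125, 0.3017]
eef_rot: [-3.14, -0.001, 3.085]
ft_force: [1.5, -5.8, -5.1]
opening: 0.0259
finger_force: 30.0
```

```bash
sed -i 's/^TAU=.*/TAU=.035/' ctl.py; python3 ctl.py .16 .8 3 6 9 10 10 10
```

```text
t 5.55 u cmd 0.0850 mod 0.0850 act 0.0842 ft [ 1.5 -5.8 -5.1]
meas -0.0001 q-3.6  meas -0.0001 q-3.6  
est th 0.0001 w 0.0002 d 0.0081 sd [0.0004, 0.0024, 0.0033]
rows mm [0. 0. 0. 0. 0. 0. 0. 0. 0. 0. 0. 0.]
pred [0. 0. 0. 0. 0. 0. 0. 0. 0. 0.]
```

>>> jog_arm --plan "0 0 2 0 0 0 1; 0 0 4 0 0 0 1; 0 0 6 0 0 0 1; 0 0 6 0 0 0 1; 0 0 6 0 0 0 1; 0 0 6 0 0 0 1"

```text
time: 6.25
ee_pos: [0.5024, -0.0125, 0.3077]
eef_rot: [-3.14, -0.001, 3.085]
ft_force: [-0.2, -4.8, -5.1]
opening: 0.0254
finger_force: 30.0
```

```bash
python3 ctl.py .16 .8 2 4 6 6 6 6
```

```text
t 6.25 u cmd 0.0910 mod 0.0910 act 0.0902 ft [-0.2 -4.8 -5.1]
meas -0.0001 q-3.8  meas -0.0001 q-3.8  
est th 0.0001 w 0.0003 d 0.0087 sd [0.0004, 0.0029, 0.003]
rows mm [0. 0. 0. 0. 0. 0. 0. 0. 0. 0. 0. 0.]
pred [0. 0. 0. 0. 0. 0. 0. 0. 0. 0.]
```

>>> jog_arm --plan "0 0 2 0 0 0 1; 0 0 4 0 0 0 1; 0 0 6 0 0 0 1; 0 0 6 0 0 0 1; 0 0 6 0 0 0 1; 0 0 6 0 0 0 1"

```text
time: 6.95
ee_pos: [0.5025, -0.0125, 0.3137]
eef_rot: [-3.14, -0.001, 3.085]
ft_force: [1.2, -5.2, -4.8]
opening: 0.0256
finger_force: 30.0
```

```bash
python3 ctl.py .16 .8 2 4 6 6 6 6
```

```text
t 6.95 u cmd 0.0970 mod 0.0970 act 0.0961 ft [ 1.2 -5.2 -4.8]
meas -0.0001 q-4.0  meas -0.0001 q-4.0  
est th 0.0001 w 0.0003 d 0.0094 sd [0.0005, 0.0027, 0.0026]
rows mm [0. 0. 0. 0. 0. 0. 0. 0. 0. 0. 0. 0.]
pred [0. 0. 0. 0. 0. 0. 0. 0. 0. 0.]
```

>>> jog_arm --plan "0 0 2 0 0 0 1; 0 0 4 0 0 0 1; 0 0 6 0 0 0 1; 0 0 6 0 0 0 1; 0 0 6 0 0 0 1; 0 0 6 0 0 0 1"

```text
time: 7.65
ee_pos: [0.5025, -0.0125, 0.3196]
eef_rot: [-3.14, -0.001, 3.085]
ft_force: [0.1, -6.0, -5.3]
opening: 0.0258
finger_force: 30.0
```

```bash
python3 ctl.py .16 .8 2 4 6 6 6 6
```

```text
t 7.65 u cmd 0.1030 mod 0.1030 act 0.1021 ft [ 0.1 -6.  -5.3]
meas 0.0033 q-4.5  meas 0.0044 q-4.5  
est th 0.0012 w 0.0045 d 0.0092 sd [0.0025, 0.0108, 0.0025]
rows mm [0. 0. 0. 0. 0. 0. 0. 0. 0. 0. 0. 0.]
pred [0. 0. 0. 0. 0. 0. 0. 0. 0. 0.]
```

>>> jog_arm --plan "0 0 0 0 0 0 1; 0 0 0 0 0 0 1; 0 0 0 0 0 0 1"

```text
time: 8.05
ee_pos: [0.5025, -0.0125, 0.3196]
eef_rot: [-3.14, -0.001, 3.085]
ft_force: [1.5, -5.7, -5.6]
opening: 0.0255
finger_force: 30.0
```

```bash
sed -i 's#-x)/.003)#-x)/.0015)#' ctl.py; python3 ctl.py .16 .8 0 0 0
```

```text
t 8.05 u cmd 0.1030 mod 0.1030 act 0.1021 ft [ 1.5 -5.7 -5.6]
meas 0.0137 q-4.6  meas 0.0151 q-4.6  
est th 0.0168 w 0.0336 d 0.0062 sd [0.0017, 0.0156, 0.0002]
rows mm [  7.9  12.2  10.4   4.7  -2.1  -7.8 -11.4 -13.  -13.1 -12.6 -11.9 -11.6]
pred [0.021 0.04  0.072 0.1   0.117 0.125 0.131 0.138 0.144 0.148]
```

>>> jog_arm --plan "0 0 6 0 0 0 1; 0 0 9 0 0 0 1; 0 0 8 0 0 0 1; 0 0 4 0 0 0 1; 0 0 -2 0 0 0 1"

```text
time: 8.65
ee_pos: [0.5025, -0.0125, 0.3187]
eef_rot: [-3.14, 0.0, 3.085]
ft_force: [-0.8, -5.2, 1.4]
opening: 0.0257
finger_force: 30.0
```

```bash
python3 ctl.py .16 .8 6 9 8 4 -2
```

```text
t 8.65 u cmd 0.1010 mod 0.1025 act 0.1012 ft [-0.8 -5.2  1.4]
meas 0.0660 q-6.2  meas 0.0730 q-6.6  
est th 0.0799 w 0.1368 d 0.0062 sd [0.0016, 0.0164, 0.0002]
rows mm [ -5.4 -10.1 -12.2 -12.1 -11.   -9.8  -9.2  -9.2  -9.8 -10.6 -11.5 -12.1]
pred [0.093 0.113 0.123 0.127 0.133 0.139 0.144 0.148 0.151 0.153]
```

>>> jog_arm --plan "0 0 -5 0 0 0 1; 0 0 -10 0 0 0 1; 0 0 -12 0 0 0 1; 0 0 -12 0 0 0 1"

```text
time: 9.15
ee_pos: [0.5025, -0.0125, 0.3062]
eef_rot: [-3.14, -0.0, 3.085]
ft_force: [-0.4, -5.3, -1.3]
opening: 0.0259
finger_force: 30.0
```

```bash
python3 ctl.py .16 .8 -5 -10 -12 -12
```

```text
t 9.15 u cmd 0.0890 mod 0.0890 act 0.0887 ft [-0.4 -5.3 -1.3]
meas 0.1142 q-7.2  meas 0.1154 q-7.2  
est th 0.1165 w 0.0145 d 0.0063 sd [0.0016, 0.0149, 0.0002]
rows mm [ 4.4  7.6  7.9  6.2  3.5  1.  -0.7 -1.6 -1.7 -1.5 -1.2 -0.9]
pred [0.117 0.121 0.131 0.141 0.147 0.15  0.151 0.153 0.155 0.156]
```

>>> jog_arm --plan "0 0 4 0 0 0 1; 0 0 8 0 0 0 1; 0 0 8 0 0 0 1; 0 0 6 0 0 0 1; 0 0 3 0 0 0 1"

```text
time: 9.75
ee_pos: [0.5025, -0.0125, 0.3097]
eef_rot: [-3.14, 0.0, 3.085]
ft_force: [-1.4, -5.0, 1.9]
opening: 0.0253
finger_force: 30.0
```

```bash
python3 ctl.py .16 .8 4 8 8 6 3; python3 - <<'E'
import cv2
from workcell import get_image
import pickle,ctl
s=pickle.load(open("st.pkl","rb"));g=get_image("scene")
import numpy as np
for t in(.16,):
    p=Pt=ctl.Cam(g).proj(ctl.o+.26*ctl.yb+np.array([0,0,.123]));print(p)
print(ctl.pitch(g,s["ref"]))
cv2.imwrite("pics/l.png",cv2.resize(g["image"][200:400,230:430],None,fx=3,fy=3,interpolation=2))
E
```

```text
t 9.75 u cmd 0.0920 mod 0.0927 act 0.0922 ft [-1.4 -5.   1.9]
meas 0.1256 q-8.0  meas 0.1276 q-7.9  
est th 0.1295 w 0.0374 d 0.0064 sd [0.0016, 0.0158, 0.0002]
rows mm [-0.7 -1.4 -2.1 -2.5 -2.8 -3.  -3.2 -3.3 -3.5 -3.7 -3.9 -4. ]
pred [0.133 0.139 0.144 0.147 0.15  0.152 0.154 0.155 0.157 0.157]
[339.52306609 320.56964439]
(0.12947101274446693, -7.9710798263549805)
```

View pics/l.png

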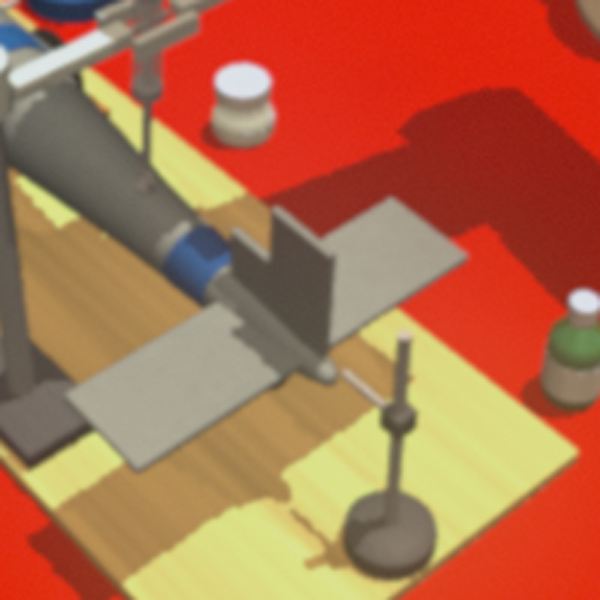

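The tail tip is at about (340.7,324) and the scriber point at about (344,324), so the tail is near level and the tip is about 3 px short. This agrees with the estimate to within 0.01 rad.

>>> jog_arm --plan "0 0 -1 0 0 0 1; 0 0 -2 0 0 0 1; 0 0 -3 0 0 0 1; 0 0 -3 0 0 0 1"

```text
time: 10.3
ee_pos: [0.5025, -0.0125, 0.3066]
eef_rot: [-3.14, 0.0, 3.085]
ft_force: [-0.9, -5.7, -0.5]
opening: 0.0256
finger_force: 30.0
```

```bash
python3 ctl.py .155 .8 -1 -2 -3 -3
```

```text
t 10.3 u cmd 0.0890 mod 0.0890 act 0.0891 ft [-0.9 -5.7 -0.5]
meas 0.1412 q-8.0  meas 0.1419 q-8.1  
est th 0.1426 w 0.0130 d 0.0064 sd [0.0015, 0.0145, 0.0002]
rows mm [ 0.3  0.4  0.4  0.1 -0.2 -0.5 -0.8 -0.9 -1.  -1.1 -1.1 -1.2]
pred [0.144 0.146 0.148 0.15  0.151 0.152 0.153 0.153 0.154 0.154]
```

>>> jog_arm --plan "0 0 0 0 0 0 1; 0 0 0 0 0 0 1; 0 0 0 0 0 0 1; 0 0 0 0 0 0 1; 0 0 0 0 0 0 1"

```text
time: 10.9
ee_pos: [0.5025, -0.0125, 0.3066]
eef_rot: [-3.14, 0.0, 3.085]
ft_force: [0.0, -6.3, 0.7]
opening: 0.0262
finger_force: 30.0
```

```bash
python3 ctl.py .155 .8 0 0 0 0 0
```

```text
t 10.9 u cmd 0.0890 mod 0.0890 act 0.0891 ft [ 0.  -6.3  0.7]
meas 0.1460 q-8.4  meas 0.1464 q-8.4  
est th 0.1467 w 0.0075 d 0.0064 sd [0.0016, 0.0144, 0.0002]
rows mm [-0.  -0.1 -0.3 -0.5 -0.7 -0.8 -1.  -1.1 -1.1 -1.2 -1.2 -1.3]
pred [0.147 0.149 0.15  0.152 0.152 0.153 0.153 0.154 0.154 0.154]
```

Nearly balanced. I'll continue with slightly longer calls.

>>> jog_arm --plan "0 0 0 0 0 0 1; 0 0 0 0 0 0 1; 0 0 0 0 0 0 1; 0 0 -0.5 0 0 0 1; 0 0 -0.7 0 0 0 1; 0 0 -0.8 0 0 0 1; 0 0 -1 0 0 0 1"

```text
time: 11.7
ee_pos: [0.5025, -0.0125, 0.3057]
eef_rot: [-3.14, 0.0, 3.085]
ft_force: [-1.3, -5.8, 0.0]
opening: 0.0257
finger_force: 30.0
```

```bash
python3 ctl.py .155 .8 0 0 0 -.5 -.7 -.8 -1
```

```text
t 11.7 u cmd 0.0880 mod 0.0880 act 0.0882 ft [-1.3 -5.8  0. ]
meas 0.1521 q-8.7  meas 0.1526 q-8.7  
est th 0.1529 w 0.0068 d 0.0064 sd [0.0015, 0.0144, 0.0002]
rows mm [-0.3 -0.6 -0.7 -0.8 -0.7 -0.6 -0.5 -0.5 -0.5 -0.5 -0.5 -0.6]
pred [0.153 0.154 0.154 0.154 0.154 0.154 0.155 0.155 0.155 0.155]
```

>>> jog_arm --plan "0 0 -0.3 0 0 0 1; 0 0 -0.6 0 0 0 1; 0 0 -0.7 0 0 0 1; 0 0 -0.8 0 0 0 1; 0 0 -0.7 0 0 0 1; 0 0 -0.6 0 0 0 1; 0 0 -0.5 0 0 0 1"

```text
time: 12.5
ee_pos: [0.5025, -0.0125, 0.305]
eef_rot: [-3.14, -0.0, 3.085]
ft_force: [-0.3, -5.4, -0.6]
opening: 0.0258
finger_force: 30.0
```

```bash
python3 ctl.py .155 .8 -.3 -.6 -.7 -.8 -.7 -.6 -.5
```

```text
t 12.5 u cmd 0.0875 mod 0.0875 act 0.0874 ft [-0.3 -5.4 -0.6]
meas 0.1561 q-8.7  meas 0.1561 q-8.7  
est th 0.1563 w 0.0037 d 0.0064 sd [0.0015, 0.0142, 0.0002]
rows mm [-0.4 -0.8 -1.  -1.  -0.8 -0.6 -0.4 -0.3 -0.2 -0.2 -0.2 -0.2]
pred [0.157 0.157 0.156 0.156 0.155 0.155 0.155 0.155 0.155 0.155]
```

>>> jog_arm --plan "0 0 -0.4 0 0 0 1; 0 0 -0.8 0 0 0 1; 0 0 -1 0 0 0 1; 0 0 -1 0 0 0 1; 0 0 -0.8 0 0 0 1; 0 0 -0.6 0 0 0 1; 0 0 -0.4 0 0 0 1"

```text
time: 13.3
ee_pos: [0.5025, -0.0125, 0.3043]
eef_rot: [-3.14, -0.001, 3.085]
ft_force: [0.2, -6.3, -3.0]
opening: 0.0262
finger_force: 30.0
```

```bash
python3 ctl.py .155 .8 -.4 -.8 -1 -1 -.8 -.6 -.4
```

```text
t 13.3 u cmd 0.0871 mod 0.0871 act 0.0868 ft [ 0.2 -6.3 -3. ]
meas 0.1564 q-8.6  meas 0.1564 q-8.6  
est th 0.1563 w -0.0015 d 0.0064 sd [0.0015, 0.0142, 0.0002]
rows mm [-0.1 -0.1 -0.2 -0.2 -0.1 -0.1 -0.   0.   0.   0.1  0.1  0.1]
pred [0.156 0.156 0.156 0.156 0.155 0.155 0.155 0.155 0.155 0.155]
```

>>> jog_arm --plan "0 0 0 0 0 0 1; 0 0 0 0 0 0 1; 0 0 0 0 0 0 1; 0 0 0 0 0 0 1; 0 0 0 0 0 0 1; 0 0 0 0 0 0 1; 0 0 0 0 0 0 1"

```text
time: 14.1
ee_pos: [0.5025, -0.0125, 0.3043]
eef_rot: [-3.14, -0.001, 3.085]
ft_force: [0.3, -5.1, -1.6]
opening: 0.0258
finger_force: 30.0
```

```bash
python3 ctl.py .155 .8 0 0 0 0 0 0 0
```

```text
t 14.1 u cmd 0.0871 mod 0.0871 act 0.0868 ft [ 0.3 -5.1 -1.6]
meas 0.1564 q-8.6  meas 0.1564 q-8.6  
est th 0.1565 w 0.0010 d 0.0064 sd [0.0014, 0.0138, 0.0002]
rows mm [-0.2 -0.3 -0.4 -0.3 -0.2 -0.1 -0.   0.1  0.1  0.1  0.1  0.1]
pred [0.157 0.156 0.156 0.156 0.155 0.155 0.155 0.155 0.155 0.155]
```

>>> jog_arm --plan "0 0 0 0 0 0 1; 0 0 0 0 0 0 1; 0 0 0 0 0 0 1; 0 0 0 0 0 0 1; 0 0 0 0 0 0 1; 0 0 0 0 0 0 1; 0 0 0 0 0 0 1; 0 0 0 0 0 0 1"

```text
time: 15.0
ee_pos: [0.5025, -0.0125, 0.3043]
eef_rot: [-3.14, -0.001, 3.085]
ft_force: [0.5, -4.5, -2.2]
opening: 0.0258
finger_force: 30.0
```

```bash
python3 ctl.py .155 .8 0 0 0 0 0 0 0 0
```

```text
t 15.0 u cmd 0.0871 mod 0.0871 act 0.0868 ft [ 0.5 -4.5 -2.2]
meas 0.1564 q-8.6  meas 0.1565 q-8.6  
est th 0.1564 w -0.0004 d 0.0064 sd [0.0016, 0.0142, 0.0002]
rows mm [-0.1 -0.2 -0.2 -0.2 -0.1 -0.   0.   0.1  0.1  0.1  0.1  0.1]
pred [0.156 0.156 0.156 0.156 0.155 0.155 0.155 0.155 0.155 0.155]
```

>>> jog_arm --plan "0 0 0 0 0 0 1; 0 0 0 0 0 0 1; 0 0 0 0 0 0 1; 0 0 0 0 0 0 1; 0 0 0 0 0 0 1; 0 0 0 0 0 0 1; 0 0 0 0 0 0 1; 0 0 0 0 0 0 1; 0 0 0 0 0 0 1; 0 0 0 0 0 0 1"

```text
time: 16.1
ee_pos: [0.5025, -0.0125, 0.3043]
eef_rot: [-3.14, -0.001, 3.085]
ft_force: [0.6, -5.9, -1.3]
opening: 0.0258
finger_force: 30.0
```

```bash
python3 ctl.py .155 .8 0 0 0 0 0 0 0 0 0 0
```

```text
t 16.1 u cmd 0.0871 mod 0.0871 act 0.0868 ft [ 0.6 -5.9 -1.3]
meas 0.1564 q-8.6  meas 0.1565 q-8.6  
est th 0.1566 w 0.0006 d 0.0064 sd [0.0015, 0.0149, 0.0002]
rows mm [-0.2 -0.4 -0.5 -0.4 -0.3 -0.2 -0.1 -0.   0.   0.   0.   0. ]
pred [0.157 0.157 0.156 0.156 0.155 0.155 0.155 0.155 0.155 0.155]
```

One more second of margin, then I'll plan the lowering.

>>> jog_arm --plan "0 0 0 0 0 0 1; 0 0 0 0 0 0 1; 0 0 0 0 0 0 1; 0 0 0 0 0 0 1; 0 0 0 0 0 0 1; 0 0 0 0 0 0 1; 0 0 0 0 0 0 1; 0 0 0 0 0 0 1; 0 0 0 0 0 0 1; 0 0 0 0 0 0 1"

```text
time: 17.2
ee_pos: [0.5025, -0.0125, 0.3043]
eef_rot: [-3.14, -0.001, 3.085]
ft_force: [0.4, -5.4, -1.9]
opening: 0.0258
finger_force: 30.0
```

```bash
python3 ctl.py .06 1.2 0 0 0 0 0 0 0 0 0 0
```

```text
t 17.2 u cmd 0.0871 mod 0.0871 act 0.0868 ft [ 0.4 -5.4 -1.9]
meas 0.1564 q-8.6  meas 0.1564 q-8.6  
est th 0.1564 w -0.0005 d 0.0064 sd [0.0015, 0.0142, 0.0002]
rows mm [-5.8 -9.4 -9.  -5.8 -1.5  2.3  4.9  6.1  6.4  6.1  5.6  5.3]
pred [0.156 0.149 0.132 0.114 0.104 0.098 0.093 0.088 0.083 0.079]
```

>>> jog_arm --plan "0 0 -5 0 0 0 1; 0 0 -9 0 0 0 1; 0 0 -9 0 0 0 1; 0 0 -6 0 0 0 1; 0 0 -2 0 0 0 1; 0 0 2 0 0 0 1"

```text
time: 17.9
ee_pos: [0.5024, -0.0125, 0.3057]
eef_rot: [-3.141, -0.002, 3.085]
ft_force: [1.0, -5.6, -6.9]
opening: 0.026
finger_force: 30.0
```

```bash
python3 ctl.py .03 1.2 -5 -9 -9 -6 -2 2
```

```text
t 17.9 u cmd 0.0891 mod 0.0881 act 0.0881 ft [ 1.  -5.6 -6.9]
meas 0.1256 q-7.7  meas 0.1217 q-7.5  
est th 0.1179 w -0.0717 d 0.0064 sd [0.0016, 0.0152, 0.0002]
rows mm [0.4 1.  1.9 2.7 3.5 4.3 4.9 5.4 5.8 6.2 6.4 6.6]
pred [0.111 0.099 0.088 0.079 0.071 0.065 0.06  0.055 0.05  0.047]
```

>>> jog_arm --plan "0 0 0 0 0 0 1; 0 0 1 0 0 0 1; 0 0 2 0 0 0 1; 0 0 3 0 0 0 1; 0 0 3 0 0 0 1"

```text
time: 18.5
ee_pos: [0.5025, -0.0125, 0.3087]
eef_rot: [-3.14, -0.002, 3.085]
ft_force: [1.5, -6.2, -5.3]
opening: 0.0259
finger_force: 30.0
```

```bash
python3 ctl.py .01 1 0 1 2 3 3
```

```text
t 18.5 u cmd 0.0921 mod 0.0921 act 0.0912 ft [ 1.5 -6.2 -5.3]
meas 0.0869 q-6.6  meas 0.0843 q-6.4  
est th 0.0817 w -0.0523 d 0.0064 sd [0.0016, 0.0156, 0.0002]
rows mm [0.  0.6 1.7 3.  4.1 5.  5.6 6.  6.2 6.3 6.5 6.6]
pred [0.076 0.065 0.054 0.045 0.039 0.034 0.03  0.026 0.022 0.02 ]
```

>>> jog_arm --plan "0 0 0 0 0 0 1; 0 0 0.5 0 0 0 1; 0 0 1.5 0 0 0 1; 0 0 3 0 0 0 1; 0 0 4 0 0 0 1"

```text
time: 19.1
ee_pos: [0.5024, -0.0125, 0.3126]
eef_rot: [-3.141, -0.002, 3.085]
ft_force: [1.6, -5.1, -6.9]
opening: 0.0258
finger_force: 30.0
```

```bash
python3 ctl.py 0.0 .7 0 .5 1.5 3 4
```

```text
t 19.1 u cmd 0.0961 mod 0.0958 act 0.0950 ft [ 1.6 -5.1 -6.9]
meas 0.0543 q-5.6  meas 0.0522 q-5.5  
est th 0.0496 w -0.0470 d 0.0064 sd [0.0016, 0.0153, 0.0002]
rows mm [-0.5 -0.3  0.5  1.8  3.   3.9  4.5  4.8  4.9  4.8  4.8  4.8]
pred [0.045 0.035 0.026 0.018 0.013 0.01  0.008 0.006 0.004 0.003]
```

>>> jog_arm --plan "0 0 0 0 0 0 1; 0 0 0 0 0 0 1; 0 0 0.5 0 0 0 1; 0 0 1.5 0 0 0 1; 0 0 2 0 0 0 1; 0 0 2 0 0 0 1"

```text
time: 19.8
ee_pos: [0.5024, -0.0125, 0.3146]
eef_rot: [-3.141, -0.002, 3.085]
ft_force: [0.8, -5.4, -6.4]
opening: 0.0259
finger_force: 30.0
```

```bash
python3 ctl.py 0.0 .7 0 0 .5 1.5 2 2
```

```text
t 19.8 u cmd 0.0981 mod 0.0981 act 0.0970 ft [ 0.8 -5.4 -6.4]
meas 0.0281 q-4.7  meas 0.0267 q-4.5  
est th 0.0252 w -0.0293 d 0.0063 sd [0.0015, 0.016, 0.0002]
rows mm [0.5 1.1 1.7 2.2 2.5 2.6 2.7 2.8 2.9 2.9 3.  3.1]
pred [0.022 0.017 0.012 0.009 0.007 0.005 0.004 0.003 0.002 0.002]
```

>>> jog_arm --plan "0 0 0 0 0 0 1; 0 0 0 0 0 0 1; 0 0 0 0 0 0 1; 0 0 0 0 0 0 1; 0 0 0 0 0 0 1; 0 0 0 0 0 0 1; 0 0 -1 0 0 0 1; 0 0 -2 0 0 0 1; 0 0 -3 0 0 0 1"

```text
time: 20.8
ee_pos: [0.5025, -0.0125, 0.3127]
eef_rot: [-3.14, 0.0, 3.085]
ft_force: [-0.3, -5.4, 0.7]
opening: 0.0257
finger_force: 30.0
```

```bash
python3 ctl.py 0.0 .7 0 0 0 0 0 0 -1 -2 -3
```

```text
t 20.8 u cmd 0.0951 mod 0.0953 act 0.0952 ft [-0.3 -5.4  0.7]
meas -0.0001 q-4.0  meas -0.0001 q-4.0  
est th 0.0000 w 0.0000 d 0.0064 sd [0.0, 0.0, 0.0002]
rows mm [0. 0. 0. 0. 0. 0. 0. 0. 0. 0. 0. 0.]
pred [0. 0. 0. 0. 0. 0. 0. 0. 0. 0.]
```

Tailwheel is down. I'll lower the arm further to slacken the spring, then release and retreat.

>>> jog_arm --plan "0 0 -6 0 0 0 1; 0 0 -14 0 0 0 1; 0 0 -22 0 0 0 1; 0 0 -30 0 0 0 1; 0 0 -38 0 0 0 1; 0 0 -46 0 0 0 1; 0 0 -54 0 0 0 1; 0 0 -60 0 0 0 1; 0 0 -60 0 0 0 1; 0 0 -60 0 0 0 1"

```text
time: 21.9
ee_pos: [0.5024, -0.0125, 0.2518]
eef_rot: [-3.14, -0.001, 3.085]
ft_force: [1.7, -6.2, -5.9]
opening: 0.0256
finger_force: 30.0
```

>>> jog_arm --plan "0 0 0 0 0 0 0.6; 0 0 0 0 0 0 0.5; 0 0 0 0 0 0 0.3; 0 0 0 0 0 0 0; 0 0 0 0 0 0 0; 0 0 0 0 0 0 0; 0 0 0 0 0 0 0"

```text
time: 22.6
ee_pos: [0.5026, -0.0118, 0.2527]
eef_rot: [3.142, 0.0, 3.086]
ft_force: [0.1, -0.6, -0.1]
opening: 0.0795
finger_force: 0.0
```

>>> jog_arm --plan "0 0 15 0 0 0 0; 0 0 40 0 0 0 0; 0 0 75 0 0 0 0; 0 0 110 0 0 0 0; 0 0 135 0 0 0 0; -30 0 135 0 0 0 0; -60 0 135 0 0 0 0; -60 0 135 0 0 0 0; -60 0 135 0 0 0 0; -60 0 135 0 0 0 0"

```text
time: 23.6
ee_pos: [0.4431, -0.0119, 0.3874]
eef_rot: [3.141, -0.0, 3.086]
ft_force: [-0.7, 0.5, -0.0]
opening: 0.0882
finger_force: 0.0
```

```bash
python3 - <<'E'
from workcell import monitor,get_image
import cv2,pickle,ctl
g=get_image("scene");cv2.imwrite("pics/e.png",g["image"]);print(ctl.pitch(g,pickle.load(open("st.pkl","rb"))["ref"]),monitor.read_state()["ee_pos"])
E
```

```text
(-0.0003087246543336575, -4.806141376495361) [ 0.44317749 -0.01186716  0.38724558]
```

View pics/e.png

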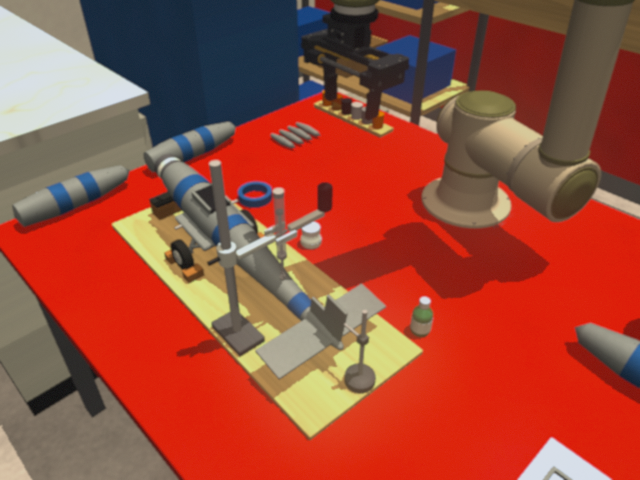

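The tail is down, with the blue band at (298,302). The knob at (325,195) is released, the gripper is clear at (355,80), and the tape, jar and glue have not moved.

```bash
python3 -c "
from workcell import close_job
print(close_job())"
```

```text
the job is handed in; nothing more can be done
None
```

The fuselage was held level for about 8 s (measured pitch roughly 0.11–0.16 rad) and then lowered gently onto its tailwheel; I released the knob, the tape roll, glue and jar look unmoved, and the job is handed in, though no verdict came back.

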